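# Load a block mould into the pouring jig and lock it

## Robot

A 6-joint arm with a two-finger parallel gripper is mounted at the origin on the work surface. World frame = base frame: x ahead of the robot, y to its left, z up, the work surface at z = 0. Lengths are in m, angles in rad, forces in N, time in s.
With the tool pointing down it reaches from about 0.25 to 0.775 m from the base axis. Payload 4 kg.
Tool frame: the origin (TCP) lies on the centre line of the jaws, within the pads' length; the fingertips stand robot.tips_ahead ahead of it and the grasp point (between the pads) lies 8 mm behind it (robot.tips_ahead is the distance from the TCP to the fingertips, in m); z points along the fingers, y is the line along which they close (so a half turn about z gives the same grasp; the last joint's range is limited). The gripper opens to 94 mm and grips with 3 to 60 N. Pads are 16 mm wide; open, the fingers measure 119 mm over their backs; the gripper's body (75 mm by 177 mm) begins 78 mm behind the grasp point.
Start: joints at [1.066, 0.087, 1.371, -0, 1.684, -0.103], TCP at [0.215, 0.506, 0.183] pointing down, gripper open.
Joint ranges: [-3.1, 3.1], [-0.76, 2.03], [0.27, 2.55], [-1.08, 4.22], [0.17, 2.65], [-2.57, 2.57]. Speed limits (rad/s): [2.79, 2.79, 3.14, 3.14, 3.14, 3.14].

## Interface

Orientations are given as [roll, pitch, yaw] about the fixed x, y, z axes, in that order (R = Rz(yaw) Ry(pitch) Rx(roll)).
In Python, from bench import robot, snapshot, close_job, spotter gives the robot as it stands. The module is installed in compiled form; this text tells all that it offers.
- The arm moves only by the tool servo_tool, never from a script. Its argument "commands" is one flat list of numbers, 7 for each row, row after row: the shift along the tool's x, y, z in m, then the turn, a rotation vector about the tool's x, y, z in degrees, then the finger opening in m, from 0 to 0.094. In form: [x, y, z, ax, ay, az, grip, x, y, z, ax, ay, az, grip, ...]. A call has 1 to 10 rows; each row is the pose to reach, as a shift and turn from the pose commanded when the call began, along the tool's axes at that moment; what a row does not reach only later rows make up. A row lasts 1/8 s, in which the tool goes at most 62.5 mm and 10.7 degrees, less where a joint would pass 70% of its speed; a pose out of reach is approached as far as the arm can. A call with a gripper value outside its range is refused whole. The fingers move at their own pace and stop on an object; the grip force is fixed at half the most. Time passes only in rows, so rows that repeat a pose let the fingers close. It gives the time, the measured TCP pose, the force, the opening and the grip force at its end, in the units of the state.
- robot.get_obs(): the state, without advancing time (a new reading comes with each control period).
- snapshot(name): name is "side" or "top"; returns a dict with "img" (480x640x3 uint8, blue, green, red), "camera_matrix" (3x3 intrinsics, pixels), "k1" (the pictures are not rectified: a ray, as slopes to the right and down, at radius r is drawn at 1 + k1 r^2 times it, then the intrinsics apply), "extrinsics" (4x4, takes a point from camera to world coordinates). Camera axes: x right, y down, z forward; pixel columns grow to the right and rows downward; lengths in m; the calibration is good to about 2 mm. A picture is of the moment at which its call begins. There is no depth.
- close_job(): hands the job in; it is judged then, once.
Trained networks look in a picture, given as the dict that the camera call returned (one of the last four; its "shot" number tells which), for a name from the list of things; names that differ only in an ending like _2 or _b are one class to them, and where a whole thing is asked for, a point or a joint stands for the part that bears it (a point fixed in the world has none). Each returns a list of dicts, best first, with "conf" (0 to 1); they miss things now and then, are a little off and sometimes report something else, mostly with a low value. They report only what shows in the picture. A call takes as long as a camera call. They do not tell look-alikes from the thing itself.
- spotter.trace(name, picture): "region" (480x640 bool, what is visible of it) and "box" ([left, top, width, height] in pixels, round what is visible of it).
The state is a dict: "time": time; "joint_positions": joint angles; "qvel": joint speeds; "joint_torque": joint torques, N m; "tool_pos": TCP position; "ee_rot": TCP orientation; "wrist_force": force on the tool from outside, world axes, zero at the start; "wrist_torque": the same for the moment, N m; "width": finger opening in m; "finger_force": force on a finger pad.
Only numpy, scipy, OpenCV 4.12 (cv2) and the standard library are available. Lean on these libraries where they do the work, as an engineer would, in place of code of your own. Each camera call takes 0.05 s, during which the arm holds its last target. There are 200 camera calls.

## Task

Take the rectangular aluminium mould out of the storage rack and stand it in the pouring jig, pushed square and flush into the fence corner with a short end against the tall fence and a long side against the low fence. Then turn the lock collar counter-clockwise until its pointer lines up with the mark on the flange, so that its clamp finger lies over the mould, and let go. Keep the mould upright while you carry it and leave the round mould, the tin and the white cup where they are.

Things in the scene. Friction and masses are not known exactly. Their poses are not given: they have to be found in the camera images.
- mould: The mould: closed rectangular aluminium block, loose, about 0.5 kg, 64 mm (its x) by 50 mm (its y) by 60 mm tall, thin dark seam along x, flat dark pour hole on top (nothing to grip inside). Origin: centre of its underside, z up. Starts upright in either bay of the rack, its x along the rack's x within 0.03 rad. The same after half a turn.
- rack: Fixed plywood rack. Origin: centre of its underside. Floor 10 mm thick, 60 (x) by 150 (y) mm. Cheeks 10 mm thick, 60 mm long in x, at y = -70, 0, 70 mm, top at 70 mm, level with the moulds' tops. Two bays (y = -35, 35), open above and at +x and -x: a mould in a bay can be gripped only by its two ends along x (64 mm), which stand 2 mm out of the rack, and lifted straight up.
- jig: Fixed pouring jig. Origin: inside corner of its two fences, at bench height, z up. Aluminium plate, top at z = 10 mm, x = -165 to 100, y = -130 to 20 mm. Fences stand at x = 0 (tall) and y = 0 (low); the mould belongs at negative x and y. Behind the tall fence, at x = 56, y = -25 mm, a grey pedestal, radius 30 mm, with a flange of radius 43 (z 44 to 50), carries the lock collar.
- tall_fence (a point): Middle of the top edge of the tall steel fence's face, which is the jig's plane x = 0 and looks to -x; 60 mm long (y = -60 to 0), 12 mm thick, top 66 mm above the bench. No finger fits between it and the mould when the mould is home.
- low_fence (a point): Middle of the top edge of the low steel fence's face, which is the jig's plane y = 0 and looks to -y; 130 mm long (x = -130 to 0), 12 mm thick, top only 20 mm above the bench, so that a gripper finger beside the mould passes above it.
- home (a point): Where the mould's origin is when it is home: jig x = -32, y = -25, z = 10 mm, with the mould's x along the jig's x (short end on the tall fence, long side on the low fence).
- collar (a joint): Angle of the lock collar about its vertical axis (jig x = 56, y = -25 mm), rad, growing counter-clockwise from above, 0 to 2.9 at its stops. Starts at 0 to 0.5 (open); locked mark at 2.45; can be overturned past it. Friction 0.1 N m, stays where left, captive. Steel ring, radius 29, z = 50 to 73 mm. In the jig frame, clamp finger and bar point at angle 0.692 + joint value from x.
- collar_grip (a point): Point on the collar's axis 103 mm above the bench, at the top of the black bar handle by which the collar is turned. The bar is 60 mm long, 12 mm wide, 22 mm high (81 to 103 mm above the bench), centred on the axis, along the clamp finger; the same after half a turn.
- clamp_tip (a point): Outer end, top face, of the collar's steel clamp finger, 78 mm from the axis; finger 22 mm wide, 73 to 81 mm above the bench. When locked it points to the jig's -x and lies over the mould's top with 3 mm of air.
- lock_mark (a point): The lock mark: dark raised line, 12 mm long, on the flange 36 mm from the collar's axis, on the side away from the fences (jig x = 92, y = -25, z = 52 mm). The collar's short dark pointer, low at its foot, on the other side from the clamp finger, stands over it when locked.
- round_mould: Bystander: round aluminium mould, diameter 48 mm, 60 mm tall, in the other bay of the rack. Origin: centre of its underside.
- tin: Bystander: low closed steel tin, diameter 64 mm, 45 mm tall. Origin: centre of its underside.
- candle_cup: Bystander: white ceramic candle cup, diameter 76 mm, 85 mm tall. Origin: centre of its underside.
Not all that is in view belongs to the job. Leave any blue, orange or purple look-alike of the mould alone.

How it is judged:
On the way, in this order (a step that is already met when the one before it is completed fails the run):
1. the mould stands flush in the fence corner while the lock collar is still open (x of mould in the frame of jig between -0.035 and -0.029 m and y of mould in the frame of jig between -0.028 and -0.022 m and z of mould in the frame of jig between 0.007 and 0.013 m and angle between the x axis of mould and the x axis of jig, either way round below 0.06 rad and angle between mould's own z axis and vertical below 0.06 rad and value of joint collar below 1.2 rad), for 0.2 s.
2. the collar is turned to its locked mark with the mould still home (x of mould in the frame of jig between -0.035 and -0.029 m and y of mould in the frame of jig between -0.028 and -0.022 m and z of mould in the frame of jig between 0.007 and 0.013 m and angle between the x axis of mould and the x axis of jig, either way round below 0.06 rad and angle between mould's own z axis and vertical below 0.06 rad and value of joint collar between 2.35 and 2.55 rad), for 0.2 s.
At the end, for the whole second after the job is handed in: The mould stands upright on the jig plate within 3 mm of both fences and within 0.06 rad of square, its long side along the low fence; the collar is within 0.1 rad of its locked mark (2.35 to 2.55); all at rest (all of step 2 and linear speed of mould below 0.02 m/s and velocity of joint collar between -0.05 and 0.05 rad/s); the robot touches nothing.
It fails at once if a bystander (round mould) is moved by more than 20 mm (distance of round_mould from where it was at the start of the episode above 0.02 m).
It fails at once if a bystander (tin) is moved by more than 20 mm (distance of tin from where it was at the start of the episode above 0.02 m).
It fails at once if a bystander (candle cup) is moved by more than 20 mm (distance of candle_cup from where it was at the start of the episode above 0.02 m).
It fails at once if the mould is tipped by more than 0.5 rad (angle between mould's own z axis and vertical above 0.5 rad).
It also fails if it takes over 72 s, if anything falls off the work surface, if the arm or the gripper's body presses on something with over 40 N, if the wrist force passes 120 N, or if a joint passes its speed limit or range.

## Working session

There is one attempt and no reset: what is moved stays moved. The work goes in short steps, Python scripts to look and compute and a tool call to move; the robot and the scene stay as the last step left them, time stands still between calls to the robot, and variables do not carry over. Pictures are saved under pics/ and viewed, at most 10 in all, crops included, and the job is handed in when it is done.

Besides the shell and the picture viewer there is one more tool, called after ">>>" by a JSON object that holds its "fn" and its "kwargs", one argument or row to a line. servo_tool: Moves the arm, as the interface text tells. Its arguments: {"type":"object","properties":{"commands":{"type":"array","items":{"type":"number"}}},"required":["commands"]}

```bash
mkdir -p pics; cat > h.py <<'E'
import numpy as np, cv2
from bench import robot, snapshot, close_job, spotter
from scipy.spatial.transform import Rotation as Ro
def ray(s,uv):
    K=s["camera_matrix"];d=np.array([[ (uv[0]-K[0,2])/K[0,0],(uv[1]-K[1,2])/K[1,1]]])
    p=d[0].copy()
    for _ in range(30): p=d[0]/(1+s["k1"]*(p@p))
    E=s["extrinsics"];return E[:3,3],E[:3,:3]@np.array([p[0],p[1],1.])
def atz(s,uv,z):
    o,d=ray(s,uv);return (o+d*(z-o[2])/d[2])
def proj(s,P):
    E=s["extrinsics"];P=np.atleast_2d(P);c=(P-E[:3,3])@E[:3,:3];q=c[:,:2]/c[:,2:]
    q=q*(1+s["k1"]*(q**2).sum(1,keepdims=True));K=s["camera_matrix"]
    return np.c_[q[:,0]*K[0,0]+K[0,2],q[:,1]*K[1,1]+K[1,2]]
E
python3 - <<'E'
from h import *
print(robot.tips_ahead,robot.get_obs())
for n in("top","side"):
    s=snapshot(n);cv2.imwrite(f"pics/{n}0.png",s["img"]);print(n,s["k1"],s["camera_matrix"].tolist(),s["extrinsics"].round(3).tolist())
    for t in("mould","rack","jig","round_mould","tin","candle_cup","collar","tall_fence","low_fence"):
        print(t,[(round(r["conf"],2),[int(x) for x in r["box"]]) for r in spotter.trace(t,s)[:3]])
E
```

```text
0.011 {'time': 0.0, 'joint_positions': array([ 1.06593375e+00,  8.79314667e-02,  1.37223885e+00, -3.14368085e-05,
        1.68361607e+00, -1.03114010e-01]), 'qvel': array([ 0.00092113, -0.00080921,  0.0001771 , -0.00121087,  0.00134681,
        0.00127858]), 'joint_torque': array([-3.17904305e-04, -3.40186751e+01, -3.02425110e+01,  7.20162713e-02,
        3.30462470e-02, -1.71196853e-04]), 'tool_pos': array([0.21479431, 0.50566802, 0.18212493]), 'ee_rot': array([-3.13940736e+00, -1.94725199e-04,  2.73984037e+00]), 'wrist_force': array([-0.04095576, -0.19465203,  0.19695345]), 'wrist_torque': array([ 0.05599853,  0.05126179, -0.04523343]), 'finger_force': 0.0, 'width': 0.09382440530325611}
top -0.16017617275918242 [[597.6587045135476, 0.0, 318.6165208904489], [0.0, 597.6587045135476, 242.42445184363044], [0.0, 0.0, 1.0]] [[-0.019, -0.993, 0.114, 0.472], [-1.0, 0.017, -0.015, 0.039], [0.013, -0.114, -0.993, 1.153], [0.0, 0.0, 0.0, 1.0]]
mould [(0.88, [435, 251, 27, 36]), (0.81, [450, 189, 43, 39]), (0.79, [466, 307, 38, 34])]
rack [(0.6, [386, 247, 84, 41]), (0.2, [216, 212, 103, 162])
[... 389 characters left out ...]
6670754762], [0.0, 508.93790606125094, 242.36793258281847], [0.0, 0.0, 1.0]] [[0.848, -0.405, 0.343, 0.239], [-0.531, -0.645, 0.55, -0.491], [-0.002, -0.648, -0.762, 0.814], [0.0, 0.0, 0.0, 1.0]]
mould [(0.82, [423, 395, 51, 43]), (0.8, [279, 372, 46, 58]), (0.67, [342, 406, 53, 59])]
rack [(0.91, [346, 300, 76, 96]), (0.71, [205, 182, 137, 119]), (0.21, [359, 314, 26, 32])]
jig [(0.86, [200, 184, 142, 117]), (0.63, [358, 311, 25, 35])]
round_mould [(0.81, [358, 312, 26, 36]), (0.19, [343, 298, 80, 101])]
tin [(0.59, [418, 254, 34, 39])]
candle_cup [(0.8, [202, 135, 35, 49])]
collar [(0.9, [295, 183, 27, 48])]
tall_fence [(0.62, [200, 184, 141, 119])]
low_fence [(0.97, [200, 184, 146, 119])]
```

```bash
python3 - <<'E'
import cv2
a=cv2.imread("pics/top0.png");b=cv2.imread("pics/side0.png")
cv2.imwrite("pics/t1.png",cv2.resize(a[185:385,205:325],None,fx=4,fy=3,interpolation=2) if 0 else cv2.resize(a[205:385,205:325],None,fx=3.3,fy=3.3,interpolation=2))
cv2.imwrite("pics/t2.png",cv2.resize(a[140:350,360:520],None,fx=2.8,fy=2.8,interpolation=2))
E
```

```text
(no output)
```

View pics/t1.png

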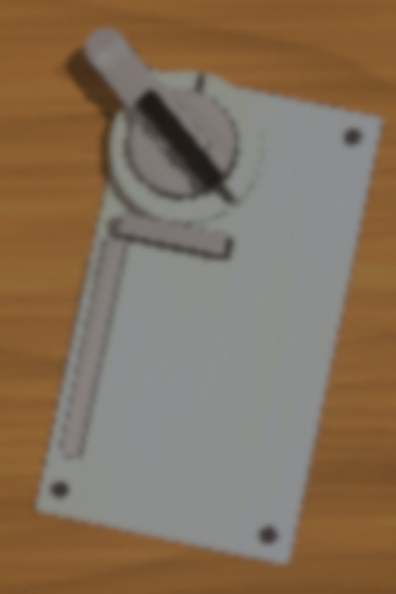

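View pics/t2.png

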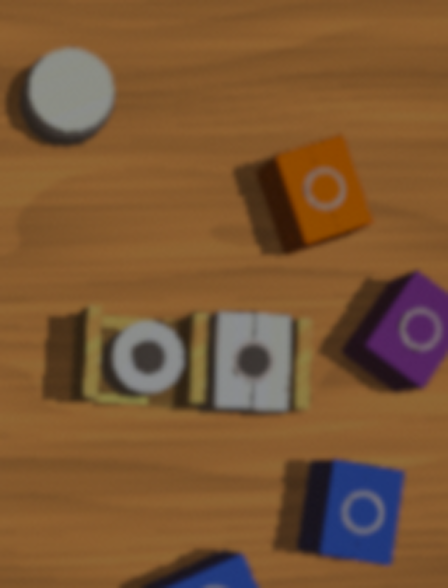

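View pics/side0.png

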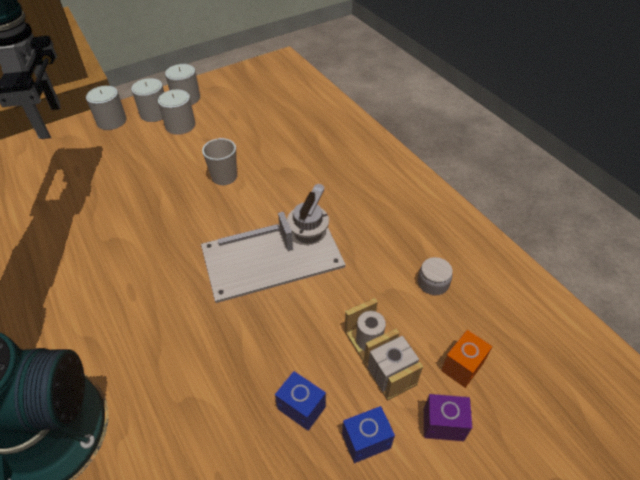

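Candidates in the top picture: aluminium block with seam and pour hole in the rack at (448,269), versus orange (474,207), purple (511,258) and blue (488,322) boxes with rings. The enlarged crop shows only the bare-metal one in the rack with a seam, so that is the mould. The jig lies at (260,300) with its collar at top (259,246), open with the finger up-left. The round mould is at (413,267).

```bash
cat > m.py <<'E'
from h import *
from scipy.optimize import least_squares
def quad(s,mask,z):
    c=max(cv2.findContours(mask.astype(np.uint8),0,cv2.CHAIN_APPROX_NONE)[0],key=cv2.contourArea)[:,0]
    P=np.array([atz(s,(u,v),z)[:2] for u,v in c])
    return P
def rectfit(P):
    return cv2.minAreaRect((P*1000).astype(np.float32))
E
python3 - <<'E'
from m import *
s=snapshot("top")
hsv=cv2.cvtColor(s["img"],cv2.COLOR_BGR2HSV);print("wood",hsv[300,350],"plate",hsv[330,270],"mould top",hsv[262,440])
m=(hsv[...,1]<70)
j=np.zeros_like(m);j[205:385,205:330]=m[205:385,205:330]
j[:262]=0
P=quad(s,j,.01);print("plate lower",rectfit(P))
c=(P[:,0].min(),)
# line fits: left/right/bottom edges
r=rectfit(P);print(cv2.boxPoints(r).round(1).tolist())
k=np.zeros_like(m);k[245:292,434:466]=(m&(hsv[...,2]>90))[245:292,434:466]
for n,mm in(("hsv",k),("trace",spotter.trace("mould",s)[0]["region"])):
    Q=quad(s,mm,.07);print(n,mm.sum(),rectfit(Q),cv2.boxPoints(rectfit(Q)).round(1).tolist())
rk=spotter.trace("rack",s)
if rk: print("rack",rectfit(quad(s,rk[0]["region"],.07)))
c=spotter.trace("collar",s);Q=quad(s,c[0]["region"],.077);print("collar",rectfit(Q),c[0]["conf"])
big=cv2.resize(s["img"][205:300,215:310],None,fx=6,fy=6,interpolation=2)
cv2.imwrite("pics/coll.png",big)
dark=(hsv[...,2]<45)&(np.indices(m.shape)[0]>220)&(np.indices(m.shape)[0]<270)&(np.indices(m.shape)[1]>240)&(np.indices(m.shape)[1]<285)
v,u=np.nonzero(dark);B=np.array([atz(s,a,.103)[:2] for a in zip(u,v)]);print("dark",len(B),B.mean(0) if len(B) else 0,rectfit(B))
E
```

```text
wood [ 15 168 141] plate [ 80   5 143] mould top [ 75   4 141]
plate lower ((474.0418701171875, 125.42924499511719), (150.42752075195312, 221.41079711914062), 77.23368072509766)
[[349.5, 76.5], [565.4000244140625, 27.600000381469727], [598.5999755859375, 174.3000030517578], [382.70001220703125, 223.1999969482422]]
hsv 829 ((543.9403686523438, -217.3900604248047), (48.75544738769531, 64.13199615478516), 87.52814483642578) [[510.8999938964844, -240.39999389648438], [574.9000244140625, -243.10000610351562], [577.0, -194.39999389648438], [513.0, -191.6999969482422]]
trace 1135 ((386.79034423828125, -181.04278564453125), (55.67240905761719, 70.46576690673828), 22.777280807495117) [[347.5, -159.3000030517578], [374.79998779296875, -224.3000030517578], [426.1000061035156, -202.8000030517578], [398.79998779296875, -137.8000030517578]]
rack ((546.7681884765625, -141.20230102539062), (88.64725494384766, 64.95711517333984), 84.22382354736328)
collar ((603.9962158203125, 136.3046417236328), (115.41988372802734, 57.17319869995117), 23.432552337646484) 0.63
dark 171 [0.58553548 0.12865612] ((585.5990600585938, 128.77438354492188), (59.614532470703125, 8.953763008117676), 38.580623626708984)
```

View pics/coll.png

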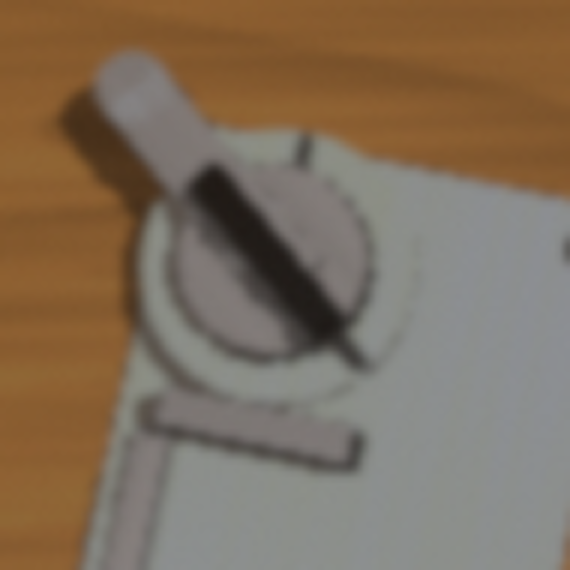

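```bash
cat >> m.py <<'E'
def J(o,yaw,p):
    p=np.atleast_2d(np.array(p,float))/1000;c,s=np.cos(yaw),np.sin(yaw)
    return np.c_[o[0]+c*p[:,0]-s*p[:,1],o[1]+s*p[:,0]+c*p[:,1],p[:,2]]
def overlay(s,o,yaw,mo,myaw,box,f,al=.692+.22):
    x0,y0,x1,y1=box;im=cv2.resize(s["img"][y0:y1,x0:x1],None,fx=f,fy=f,interpolation=2)
    def d(W,col): cv2.polylines(im,[((proj(s,W)-[x0,y0]+.5)*f).round().astype(int)],True,col,1)
    r=lambda a,b,c,e,z:[(a,c,z),(b,c,z),(b,e,z),(a,e,z)]
    d(J(o,yaw,r(-165,100,-130,20,10)),(0,255,0))
    d(J(o,yaw,r(0,12,-60,0,66)),(0,0,255));d(J(o,yaw,r(-130,0,0,12,20)),(0,0,255))
    d(J(o,yaw,r(-5,5,-6,6,0)[:0] or [(92+a,-25+b,52) for a,b in((-6,-1),(6,-1),(6,1),(-6,1))]),(255,0,0))
    C=J(o,yaw,[56,-25,0])[0,:2]
    d(J(C,yaw+al,r(-30,30,-6,6,103)),(0,255,255)); d(J(C,yaw+al,r(20,78,-11,11,81)),(255,0,255))
    d(J(mo,myaw,r(-32,32,-25,25,70)),(0,255,0))
    return im
E
python3 - <<'E'
from m import *
t=snapshot("top");s=snapshot("side")
a=((.5392,.1673),-.2227,(.5439,-.2174),-.042)
A=overlay(t,*a,(210,205,330,385),3);
B=np.hstack([overlay(s,*a,(200,180,345,300),3)]);C=overlay(s,*a,(340,295,425,400),2);D=overlay(t,*a,(380,240,475,295),2)
im=np.zeros((600,800,3),np.uint8)
for X,(x,y) in((A,(0,0)),(B,(362,0)),(C,(362,362)),(D,(560,362))): im[y:y+X.shape[0],x:x+X.shape[1]]=X[:600-y,:800-x]
cv2.imwrite("pics/ov.png",im)
E
```

```text
(no output)
```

View pics/ov.png

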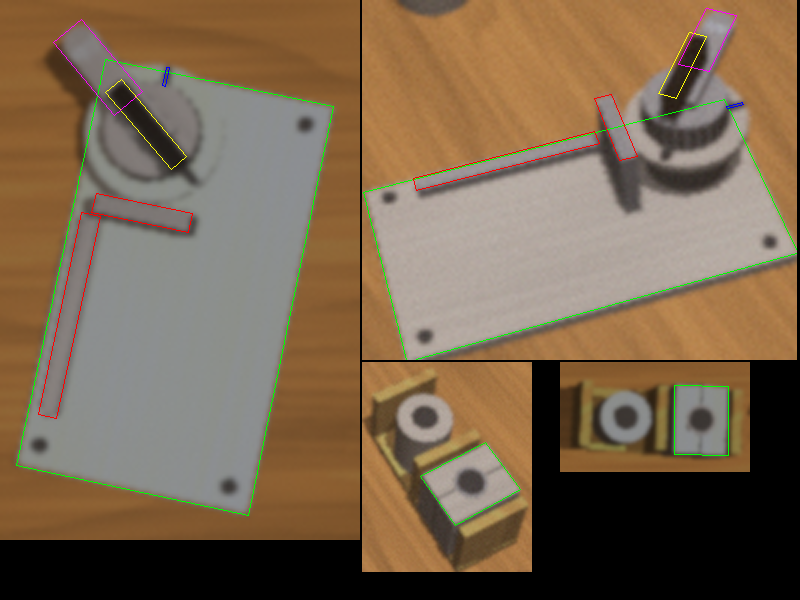

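The overlay (plate, fences, mark, bar and mould outlines) agrees with both cameras to about 1–2 px. The mould top is at (448,269) in the top view; the plate, fences and bar also match in the side view.

```bash
cat > go.py <<'E'
import sys
from h import *
# prints row for target TCP x y z yaw from present measured pose
a=[float(eval(v)) for v in sys.argv[1:]]
o=robot.get_obs();R=Ro.from_euler("xyz",o["ee_rot"])
for i in range(0,len(a),4):
    T=Ro.from_euler("xyz",[np.pi,0,a[i+3]])
    print((R.inv().apply(np.array(a[i:i+3])-o["tool_pos"])).round(4).tolist(),np.rad2deg((R.inv()*T).as_rotvec()).round(2).tolist())
print(o["time"],o["joint_positions"].round(2),o["wrist_force"].round(1),o["width"])
E
python3 go.py .5439 -.2174 .183 1.529 .5439 -.2174 .04 1.529
```

```text
[-0.5856, -0.5374, 0.0003] [0.0, -0.0, 69.37]
[-0.5856, -0.5374, 0.1433] [0.0, -0.0, 69.37]
1.3 [ 1.07  0.09  1.37 -0.    1.68 -0.1 ] [0.4 0.3 0.1] 0.09415951958151188
```

>>> {"fn": "servo_tool", "kwargs": {
  "commands": [-0.5856,-0.5374,0,0,0,69.37,0.094,-0.5856,-0.5374,0,0,0,69.37,0.094,-0.5856,-0.5374,0,0,0,69.37,0.094,-0.5856,-0.5374,0,0,0,69.37,0.094,-0.5856,-0.5374,0,0,0,69.37,0.094,-0.5856,-0.5374,0,0,0,69.37,0.094,-0.5856,-0.5374,0,0,0,69.37,0.094,-0.5856,-0.5374,0,0,0,69.37,0.094,-0.5856,-0.5374,0,0,0,69.37,0.094,-0.5856,-0.5374,0,0,0,69.37,0.094]
}}

```text
time: 2.55
tool_pos: [0.4743, -0.0649, 0.1836]
ee_rot: [3.14, -0.0, 1.529]
wrist_force: [0.8, 0.8, 0.2]
width: 0.0937
finger_force: 0.0
```

```bash
python3 go.py .5439 -.2174 .183 1.529 .5439 -.2174 .04 1.529
```

```text
[-0.1494, 0.076, 0.0007] [0.07, -0.01, -0.02]
[-0.1495, 0.0758, 0.1437] [0.07, -0.01, -0.02]
2.55 [-0.25 -0.07  1.53  0.    1.68 -0.21] [0.8 0.8 0.2] 0.09365760442865527
```

>>> {"fn": "servo_tool", "kwargs": {
  "commands": [-0.1495,0.076,0,0,0,0,0.094,-0.1495,0.076,0,0,0,0,0.094,-0.1495,0.076,0,0,0,0,0.094,-0.1495,0.076,0,0,0,0,0.094,-0.1495,0.076,0.06,0,0,0,0.094,-0.1495,0.076,0.08,0,0,0,0.094,-0.1495,0.076,0.08,0,0,0,0.094]
}}

```text
time: 3.42
tool_pos: [0.5417, -0.2134, 0.1011]
ee_rot: [-3.137, -0.003, 1.53]
wrist_force: [-0.2, -0.0, -0.2]
width: 0.0939
finger_force: 0.0
```

```bash
python3 go.py .5439 -.2174 .04 1.529
```

```text
[-0.004, 0.0026, 0.0611] [-0.25, -0.15, 0.06]
3.425 [-0.47  0.19  1.42  0.    1.54 -0.43] [-0.2 -0.  -0.2] 0.09390245214449171
```

>>> {"fn": "servo_tool", "kwargs": {
  "commands": [0,0,0,0,0,0,0.094,0,0,0,0,0,0,0.094]
}}

```text
time: 3.68
tool_pos: [0.5445, -0.2155, 0.1056]
ee_rot: [3.138, 0.002, 1.53]
wrist_force: [0.1, 0.1, -0.0]
width: 0.0939
finger_force: 0.0
```

```bash
python3 go.py .5439 -.2174 .04 1.529; python3 - <<'E'
from h import *
s=snapshot("side");t=snapshot("top")
cv2.imwrite("pics/ap.png",np.hstack([cv2.resize(s["img"][260:420,310:460],None,fx=2.6,fy=2.6),cv2.resize(t["img"][200:360,380:530],None,fx=2.6,fy=2.6)]))
E
```

```text
[-0.0018, -0.0008, 0.0656] [0.21, 0.09, 0.03]
3.675 [-0.47  0.19  1.41  0.    1.54 -0.43] [ 0.1  0.1 -0. ] 0.093935287480391
```

View pics/ap.png

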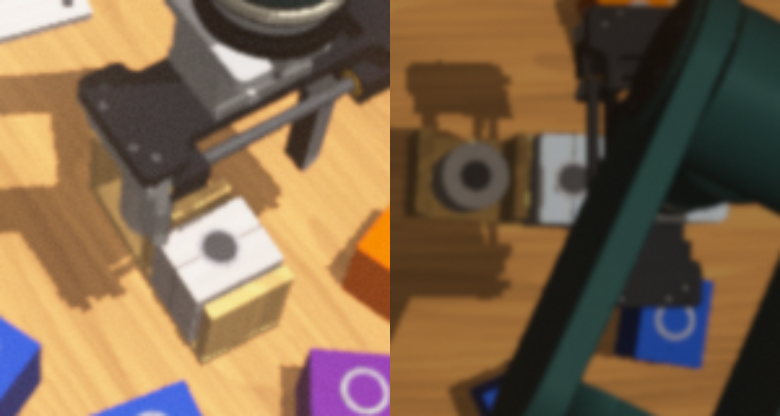

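The gripper straddles the mould along the rack's x (side crop left finger near the end at (150,230), the block's hole at (220,245)). Clear to descend.

>>> {"fn": "servo_tool", "kwargs": {
  "commands": [-0.0018,-0.0008,0.03,0,0,0,0.094,-0.0018,-0.0008,0.055,0,0,0,0.094,-0.0018,-0.0008,0.0655,0,0,0,0.094,-0.0018,-0.0008,0.0655,0,0,0,0.094,-0.0018,-0.0008,0.0655,0,0,0,0.05,-0.0018,-0.0008,0.0655,0,0,0,0.05,-0.0018,-0.0008,0.0655,0,0,0,0.05,-0.0018,-0.0008,0.0655,0,0,0,0.05,-0.0018,-0.0008,0.0655,0,0,0,0.05,-0.0018,-0.0008,0.0655,0,0,0,0.05]
}}

```text
time: 5.03
tool_pos: [0.5433, -0.2173, 0.0385]
ee_rot: [3.14, 0.0, 1.529]
wrist_force: [1.1, 0.9, 2.9]
width: 0.0635
finger_force: 29.9
```

>>> {"fn": "servo_tool", "kwargs": {
  "commands": [0,0,-0.02,0,0,0,0.05,0,0,-0.05,0,0,0,0.05,0,0,-0.09,0,0,0,0.05,0,0,-0.12,0,0,0,0.05,0,0,-0.12,0,0,0,0.05,0,0,-0.12,0,0,0,0.05]
}}

```text
time: 5.78
tool_pos: [0.541, -0.2165, 0.1547]
ee_rot: [-3.137, -0.002, 1.529]
wrist_force: [-0.1, -0.2, -5.1]
width: 0.0635
finger_force: 29.9
```

```bash
python3 go.py .455 .1577 .16 1.348
```

```text
[0.3702, -0.1016, -0.004] [-0.29, -0.1, 10.37]
5.775 [-0.48  0.17  1.33 -0.    1.64 -0.44] [-0.1 -0.2 -5.1] 0.06350974145995127
```

>>> {"fn": "servo_tool", "kwargs": {
  "commands": [0.05,-0.014,-0.004,0,0,1.5,0.05,0.1,-0.027,-0.004,0,0,3,0.05,0.15,-0.041,-0.004,0,0,4.5,0.05,0.2,-0.055,-0.004,0,0,6,0.05,0.25,-0.069,-0.004,0,0,7.5,0.05,0.3,-0.082,-0.004,0,0,9,0.05,0.34,-0.094,-0.004,0,0,10,0.05,0.37,-0.1016,-0.004,0,0,10.4,0.05,0.37,-0.1016,-0.004,0,0,10.4,0.05,0.37,-0.1016,-0.004,0,0,10.4,0.05]
}}

```text
time: 7.02
tool_pos: [0.4554, 0.1561, 0.1598]
ee_rot: [-3.139, 0.002, 1.348]
wrist_force: [-0.3, 0.0, -4.7]
width: 0.0634
finger_force: 30.0
```

```bash
python3 go.py .455 .1577 .045 1.348;  python3 go.py .455 .1577 .039 1.348
```

```text
[0.0017, -0.0005, 0.1148] [-0.17, 0.13, -0.03]
7.025 [ 0.21 -0.06  1.56 -0.    1.64  0.44] [-0.3  0.  -4.7] 0.06342096622392075
[0.0018, -0.0004, 0.1208] [-0.17, 0.13, -0.03]
7.025 [ 0.21 -0.06  1.56 -0.    1.64  0.44] [-0.3  0.  -4.7] 0.06342096622392075
```

>>> {"fn": "servo_tool", "kwargs": {
  "commands": [-0.003,0,0.04,0,0,0,0.05,-0.003,0,0.08,0,0,0,0.05,-0.003,0,0.105,0,0,0,0.05,-0.003,0,0.113,0,0,0,0.05,-0.003,0,0.116,0,0,0,0.05,-0.003,0,0.118,0,0,0,0.05,-0.003,0,0.119,0,0,0,0.05,-0.003,0,0.12,0,0,0,0.05,-0.003,0,0.12,0,0,0,0.05]
}}

```text
time: 8.15
tool_pos: [0.4559, 0.154, 0.042]
ee_rot: [3.141, -0.0, 1.348]
wrist_force: [-0.2, -0.2, -5.2]
width: 0.0635
finger_force: 30.0
```

>>> {"fn": "servo_tool", "kwargs": {
  "commands": [0,0,0.001,0,0,0,0.05,0,0,0.002,0,0,0,0.05,0,0,0.003,0,0,0,0.05,0,0,0.003,0,0,0,0.05]
}}

```text
time: 8.65
tool_pos: [0.4557, 0.1538, 0.0393]
ee_rot: [3.142, 0.0, 1.348]
wrist_force: [-2.1, -0.9, -1.0]
width: 0.0634
finger_force: 30.0
```

Touching. Release and go up.

>>> {"fn": "servo_tool", "kwargs": {
  "commands": [0,0,0.0005,0,0,0,0.05,0,0,0,0,0,0,0.094,0,0,0,0,0,0,0.094,0,0,0,0,0,0,0.094,0,0,-0.02,0,0,0,0.094,0,0,-0.06,0,0,0,0.094,0,0,-0.08,0,0,0,0.094,0,0,-0.08,0,0,0,0.094]
}}

```text
time: 9.65
tool_pos: [0.4573, 0.1543, 0.1207]
ee_rot: [3.137, -0.002, 1.348]
wrist_force: [0.5, -0.0, -0.7]
width: 0.094
finger_force: 0.0
```

```bash
python3 go.py .4557 .1538 .12 2.919;python3 - <<'E'
from m import *
s=snapshot("side");a=((.5392,.1673),-.2227,(.4557,.1538),-.2227)
cv2.imwrite("pics/pl.png",overlay(s,*a,(200,150,345,300),3.5))
E
```

```text
[-0.0008, -0.0014, 0.0007] [0.29, 0.1, -90.03]
9.65 [ 0.21 -0.05  1.63  0.    1.55  0.43] [ 0.5 -0.  -0.7] 0.09402452155389109
```

View pics/pl.png

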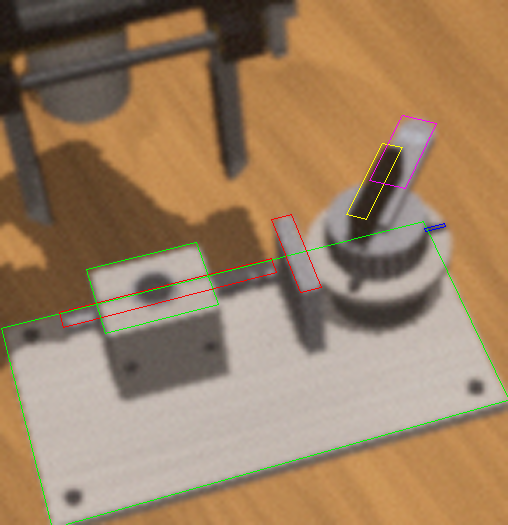

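The mould stands upright and parallel on the plate (top at (152,288) in the crop, outline matching), short of the tall fence. Turning to grip the long sides.

>>> {"fn": "servo_tool", "kwargs": {
  "commands": [0,-0.001,0,0,0,-10,0.094,0,-0.001,0,0,0,-20,0.094,0,-0.001,0,0,0,-30,0.094,0,-0.001,0,0,0,-40,0.094,0,-0.001,0,0,0,-50,0.094,0,-0.001,0,0,0,-60,0.094,0,-0.001,0,0,0,-70,0.094,0,-0.001,0,0,0,-80,0.094,0,-0.001,0,0,0,-90,0.094,0,-0.001,0,0,0,-90,0.094]
}}

```text
time: 10.95
tool_pos: [0.4538, 0.1539, 0.1169]
ee_rot: [-3.14, -0.003, 2.916]
wrist_force: [0.1, -0.1, 0.5]
width: 0.0938
finger_force: 0.0
```

```bash
python3 go.py .4557 .1538 .042 2.919
```

```text
[-0.0021, 0.0004, 0.0749] [-0.07, -0.16, -0.16]
10.95 [ 0.21 -0.05  1.64  0.    1.55 -1.14] [ 0.1 -0.1  0.5] 0.09375653252903345
```

>>> {"fn": "servo_tool", "kwargs": {
  "commands": [-0.001,0,0.03,0,0,0,0.094,-0.001,0,0.06,0,0,0,0.094,-0.001,0,0.075,0,0,0,0.094,-0.001,0,0.075,0,0,0,0.094,-0.001,0,0.075,0,0,0,0.094]
}}

```text
time: 11.58
tool_pos: [0.4566, 0.1541, 0.0448]
ee_rot: [3.141, 0.002, 2.918]
wrist_force: [-0.4, -0.1, 0.5]
width: 0.0943
finger_force: 0.0
```

>>> {"fn": "servo_tool", "kwargs": {
  "commands": [0,0,0,0,0,0,0.04,0,0,0,0,0,0,0.04,0,0,0,0,0,0,0.04,0,0,0,0,0,0,0.04,0,0,0,0,0,0,0.04,0,0,0,0,0,0,0.04]
}}

```text
time: 12.32
tool_pos: [0.4558, 0.153, 0.044]
ee_rot: [-3.14, 0.0, 2.918]
wrist_force: [-0.6, -4.3, 1.6]
width: 0.0494
finger_force: 30.0
```

```bash
python3 go.py .4557 .1538 .042 2.919
```

```text
[0.0003, 0.0007, 0.002] [-0.09, 0.02, -0.05]
12.325 [ 0.21  0.01  1.74 -0.    1.4  -1.14] [-0.6 -4.3  1.6] 0.049401140511156655
```

>>> {"fn": "servo_tool", "kwargs": {
  "commands": [-0.01,0,0,0,0,0,0.04,-0.02,0,0,0,0,0,0.04,-0.03,0.002,0,0,0,0,0.04,-0.038,0.004,0,0,0,0,0.04,-0.041,0.004,0,0,0,0,0.04,-0.041,0.004,0,0,0,0,0.04]
}}

```text
time: 13.08
tool_pos: [0.4968, 0.1494, 0.0439]
ee_rot: [3.14, -0.0, 2.918]
wrist_force: [-4.1, 1.3, 4.7]
width: 0.0493
finger_force: 30.0
```

>>> {"fn": "servo_tool", "kwargs": {
  "commands": [-0.001,0,0,0,0,0,0.04,-0.002,0,0,0,0,0,0.04,-0.003,0,0,0,0,0,0.04,-0.004,0,0,0,0,0,0.04,-0.004,0,0,0,0,0,0.04]
}}

```text
time: 13.7
tool_pos: [0.5002, 0.1484, 0.044]
ee_rot: [3.141, -0.001, 2.919]
wrist_force: [-4.4, 0.5, 5.3]
width: 0.0494
finger_force: 30.0
```

>>> {"fn": "servo_tool", "kwargs": {
  "commands": [-0.001,0,0,0,0,0,0.04,-0.001,0,0,0,0,0,0.04]
}}

```text
time: 13.95
tool_pos: [0.5012, 0.1481, 0.044]
ee_rot: [3.141, -0.001, 2.919]
wrist_force: [-5.2, 0.5, 6.2]
width: 0.0496
finger_force: 30.0
```

>>> {"fn": "servo_tool", "kwargs": {
  "commands": [-0.001,0,0,0,0,0,0.04,-0.001,0,0,0,0,0,0.04]
}}

```text
time: 14.2
tool_pos: [0.5019, 0.1479, 0.044]
ee_rot: [3.141, -0.001, 2.919]
wrist_force: [-5.4, 0.4, 7.0]
width: 0.0494
finger_force: 30.0
```

>>> {"fn": "servo_tool", "kwargs": {
  "commands": [-0.001,0,0,0,0,0,0.04,-0.001,0,0,0,0,0,0.04]
}}

```text
time: 14.45
tool_pos: [0.5019, 0.1479, 0.044]
ee_rot: [3.141, -0.003, 2.919]
wrist_force: [-7.8, 0.1, 7.3]
width: 0.0491
finger_force: 30.0
```

>>> {"fn": "servo_tool", "kwargs": {
  "commands": [-0.001,0,0,0,0,0,0.04,-0.001,0,0,0,0,0,0.04]
}}

```text
time: 14.7
tool_pos: [0.5019, 0.1479, 0.0439]
ee_rot: [3.141, -0.006, 2.919]
wrist_force: [-9.7, 2.2, 9.2]
width: 0.0494
finger_force: 30.0
```

>>> {"fn": "servo_tool", "kwargs": {
  "commands": [-0.001,0,0,0,0,0,0.04,-0.001,0,0,0,0,0,0.04]
}}

```text
time: 14.95
tool_pos: [0.5019, 0.1479, 0.0439]
ee_rot: [3.141, -0.008, 2.919]
wrist_force: [-12.0, 1.9, 10.6]
width: 0.0491
finger_force: 30.0
```

>>> {"fn": "servo_tool", "kwargs": {
  "commands": [0.002,0.001,0,0,0,0,0.04,0.002,0.001,0,0,0,0,0.04]
}}

```text
time: 15.2
tool_pos: [0.5019, 0.1481, 0.044]
ee_rot: [-3.14, -0.003, 2.919]
wrist_force: [-6.9, -0.7, 7.3]
width: 0.0493
finger_force: 30.0
```

>>> {"fn": "servo_tool", "kwargs": {
  "commands": [0,0.001,0,0,0,0,0.04,0,0.001,0,0,0,0,0.04]
}}

```text
time: 15.45
tool_pos: [0.5019, 0.1482, 0.044]
ee_rot: [-3.139, -0.004, 2.918]
wrist_force: [-8.6, -1.7, 10.1]
width: 0.0493
finger_force: 30.0
```

>>> {"fn": "servo_tool", "kwargs": {
  "commands": [0,0.001,0,0,0,0,0.04,0,0.001,0,0,0,0,0.04]
}}

```text
time: 15.7
tool_pos: [0.502, 0.1484, 0.044]
ee_rot: [-3.137, -0.004, 2.918]
wrist_force: [-8.9, -4.3, 10.1]
width: 0.049
finger_force: 30.0
```

>>> {"fn": "servo_tool", "kwargs": {
  "commands": [0,0.001,0,0,0,0,0.04,0,0.001,0,0,0,0,0.04]
}}

```text
time: 15.95
tool_pos: [0.502, 0.1486, 0.044]
ee_rot: [-3.135, -0.004, 2.918]
wrist_force: [-9.7, -5.7, 10.5]
width: 0.0489
finger_force: 30.1
```

>>> {"fn": "servo_tool", "kwargs": {
  "commands": [0.001,0,-0.0015,0,0,0,0.04,0.001,0,-0.0015,0,0,0,0.04]
}}

```text
time: 16.2
tool_pos: [0.5022, 0.1495, 0.0441]
ee_rot: [-3.137, -0.002, 2.918]
wrist_force: [-4.1, -3.7, 1.5]
width: 0.0494
finger_force: 30.0
```

>>> {"fn": "servo_tool", "kwargs": {
  "commands": [0,0.001,0,0,0,0,0.04,0,0.001,0,0,0,0,0.04]
}}

```text
time: 16.45
tool_pos: [0.5022, 0.1495, 0.0441]
ee_rot: [-3.135, -0.002, 2.918]
wrist_force: [-5.0, -5.9, 3.3]
width: 0.0494
finger_force: 30.0
```

>>> {"fn": "servo_tool", "kwargs": {
  "commands": [0,0.001,0,0,0,0,0.04,0,0.001,0,0,0,0,0.04]
}}

```text
time: 16.7
tool_pos: [0.5022, 0.1497, 0.0442]
ee_rot: [-3.134, -0.002, 2.918]
wrist_force: [-5.4, -7.9, 3.8]
width: 0.0494
finger_force: 30.1
```

```bash
python3 go.py .5025 .15 .044 2.919;python3 - <<'E'
from m import *
s=snapshot("side");t=snapshot("top");a=((.5392,.1673),-.2227,(.5025,.15),-.2227)
cv2.imwrite("pics/pl2.png",np.hstack([cv2.resize(s["img"][180:290,215:330],None,fx=4,fy=4,interpolation=2),cv2.resize(t["img"][225:335,215:300],None,fx=4,fy=4,interpolation=2)]))
E
```

```text
[-0.0002, 0.0004, 0.0002] [-0.46, -0.14, -0.07]
16.7 [ 0.19  0.1   1.63 -0.01  1.41 -1.16] [-5.4 -7.9  3.8] 0.04935009875269753
```

View pics/pl2.png

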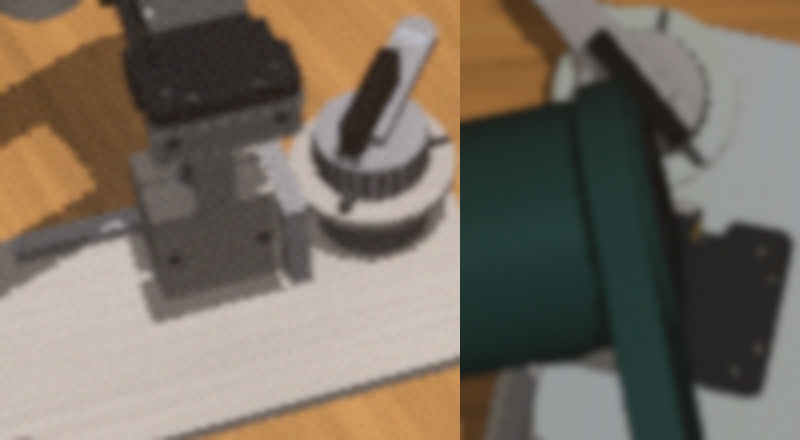

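Side crop: the mould (bottom at (210,290)) is against the tall fence at (285,230), on the low fence; forces and pose (jig −32.2, −25.3 mm) agree. Relax and release.

>>> {"fn": "servo_tool", "kwargs": {
  "commands": [0.001,-0.003,0,0,0,0,0.04,0.001,-0.003,0,0,0,0,0.04]
}}

```text
time: 17.05
tool_pos: [0.5021, 0.1495, 0.0441]
ee_rot: [-3.14, 0.0, 2.918]
wrist_force: [-0.2, -3.3, -3.9]
width: 0.0491
finger_force: 30.0
```

>>> {"fn": "servo_tool", "kwargs": {
  "commands": [0,0,0,0,0,0,0.06,0,0,0,0,0,0,0.08,0,0,0,0,0,0,0.08,0,0,0,0,0,0,0.08,0,0,-0.01,0,0,0,0.08,0,0,-0.04,0,0,0,0.08,0,0,-0.09,0,0,0,0.08,0,0,-0.09,0,0,0,0.08]
}}

```text
time: 18.05
tool_pos: [0.5055, 0.1513, 0.1414]
ee_rot: [3.137, 0.01, 2.918]
wrist_force: [0.6, -0.1, -0.1]
width: 0.0799
finger_force: 0.0
```

>>> {"fn": "servo_tool", "kwargs": {
  "commands": [0.08,-0.06,0,0,0,0,0.094,0.12,-0.15,-0.03,0,0,0,0.094,0.12,-0.2,-0.03,0,0,0,0.094,0.12,-0.2,-0.03,0,0,0,0.094,0.12,-0.2,-0.03,0,0,0,0.094,0.12,-0.2,-0.03,0,0,0,0.094]
}}

```text
time: 18.8
tool_pos: [0.3409, -0.0177, 0.165]
ee_rot: [3.141, 0.0, 2.918]
wrist_force: [0.8, 0.8, 0.5]
width: 0.094
finger_force: 0.0
```

```bash
python3 - <<'E'
from m import *
s=snapshot("side");t=snapshot("top");a=((.5392,.1673),-.2227,(.5025,.15),-.2227)
cv2.imwrite("pics/pl3.png",np.hstack([overlay(s,*a,(215,180,330,290),3.5),overlay(t,*a,(210,210,310,320),3.5)]))
E
```

```text
(no output)
```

View pics/pl3.png

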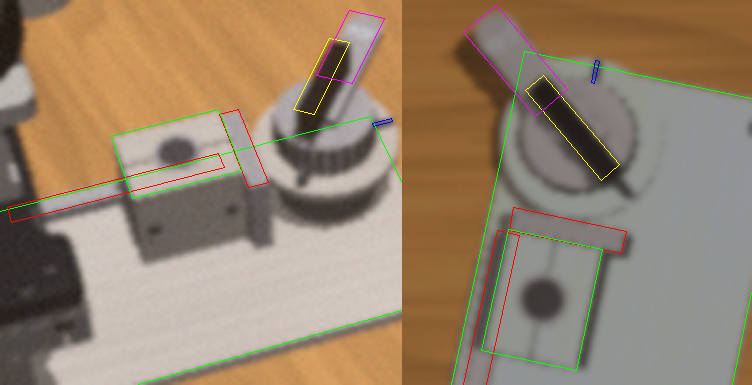

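The mould is flush in the corner in both views (outline at (180,155) side, (542,300) top coincide), collar still open with the bar matching 0.69 rad. Now to the collar.

```bash
python3 go.py .5872 .1297 .165 .687
```

```text
[-0.2079, 0.1972, -0.0004] [-0.06, -0.07, 127.95]
18.9 [-0.22 -0.39  1.82  0.    1.71 -1.57] [-0.3  0.4 -0.6] 0.09390518377118882
```

>>> {"fn": "servo_tool", "kwargs": {
  "commands": [-0.208,0.197,0,0,0,128,0.06,-0.208,0.197,0,0,0,128,0.06,-0.208,0.197,0,0,0,128,0.06,-0.208,0.197,0,0,0,128,0.06,-0.208,0.197,0,0,0,128,0.06,-0.208,0.197,0,0,0,128,0.06,-0.208,0.197,0,0,0,128,0.06,-0.208,0.197,0,0,0,128,0.06,-0.208,0.197,0,0,0,128,0.06,-0.208,0.197,0,0,0,128,0.06]
}}

```text
time: 20.15
tool_pos: [0.5871, 0.1306, 0.1637]
ee_rot: [-3.14, 0.001, 1.055]
wrist_force: [0.7, -0.4, 0.0]
width: 0.0603
finger_force: 0.0
```

```bash
python3 go.py .5872 .1297 .165 .687
```

```text
[-0.0007, 0.0005, -0.0013] [-0.1, 0.08, 21.1]
20.15 [0.12 0.21 1.27 0.   1.66 0.64] [ 0.7 -0.4  0. ] 0.06029134889462549
```

>>> {"fn": "servo_tool", "kwargs": {
  "commands": [-0.0007,0.0005,0,0,0,10,0.06,-0.0007,0.0005,0,0,0,20,0.06,-0.0007,0.0005,0,0,0,21.1,0.06,-0.0007,0.0005,0,0,0,21.1,0.06,-0.0007,0.0005,0,0,0,21.1,0.06]
}}

```text
time: 20.78
tool_pos: [0.5873, 0.1278, 0.165]
ee_rot: [-3.141, 0.0, 0.692]
wrist_force: [0.6, -0.2, 0.5]
width: 0.0599
finger_force: 0.0
```

```bash
python3 go.py .5872 .1297 .0965 .687
```

```text
[0.0011, -0.0015, 0.0685] [-0.02, 0.02, 0.28]
20.775 [0.12 0.21 1.27 0.   1.66 1.  ] [ 0.6 -0.2  0.5] 0.05988207041369715
```

>>> {"fn": "servo_tool", "kwargs": {
  "commands": [0.0005,-0.001,0.03,0,0,0,0.06,0.0005,-0.001,0.055,0,0,0,0.06,0.0005,-0.001,0.065,0,0,0,0.06,0.0005,-0.001,0.068,0,0,0,0.06,0.0005,-0.001,0.068,0,0,0,0.06]
}}

```text
time: 21.4
tool_pos: [0.5877, 0.1284, 0.0982]
ee_rot: [3.141, -0.001, 0.69]
wrist_force: [-0.9, -0.2, -0.0]
width: 0.0599
finger_force: 0.0
```

>>> {"fn": "servo_tool", "kwargs": {
  "commands": [0,0,0,0,0,0,0.03,0,0,0,0,0,0,0.0,0,0,0,0,0,0,0.0,0,0,0,0,0,0,0.0,0,0,0,0,0,0,0.0,0,0,0,0,0,0,0.0]
}}

```text
time: 22.15
tool_pos: [0.5871, 0.1283, 0.0973]
ee_rot: [-3.142, 0.0, 0.69]
wrist_force: [-0.3, 0.1, 0.9]
width: 0.0036
finger_force: 0.0
```

```bash
python3 go.py .5872 .1297 .0965 2.919; python3 -c "
from h import *
print(robot.get_obs()['wrist_torque'])"
```

```text
[0.0009, -0.001, 0.0008] [-0.0, -0.01, -127.73]
22.15 [0.12 0.23 1.38 0.   1.53 1.  ] [-0.3  0.1  0.9] 0.003594125314347198
[-0.0558248   0.13748008 -0.00314811]
```

```bash
python3 - <<'E'
from m import *
s=snapshot("side");t=snapshot("top")
cv2.imwrite("pics/co.png",np.hstack([cv2.resize(s["img"][130:250,260:360],None,fx=4.5,fy=4.5,interpolation=2),cv2.resize(t["img"][190:290,215:290],None,fx=4.5,fy=5.4,interpolation=2)]))
o=robot.get_obs();print(o["width"],o["finger_force"])
E
```

```text
5.7796166392566975e-05 0.0
```

View pics/co.png

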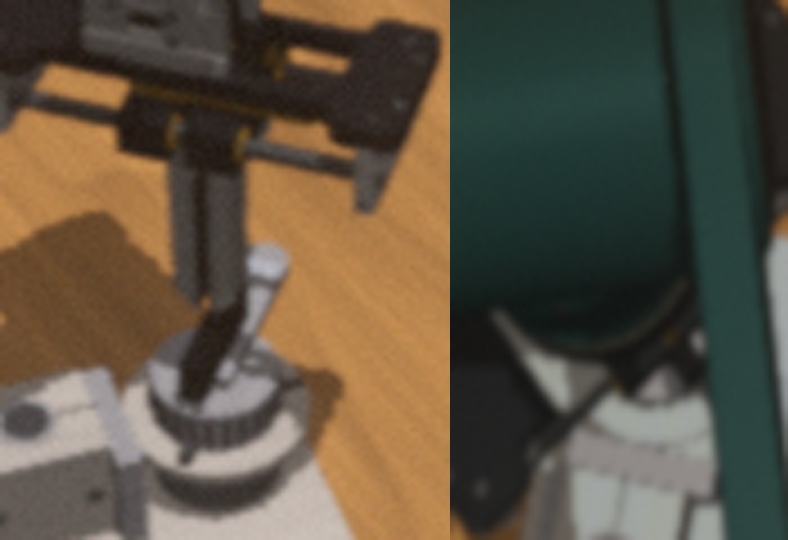

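```bash
python3 - <<'E'
from m import *
s=snapshot("side");t=snapshot("top")
for z in(.086,.095,.103,.11,.12): print(z,proj(s,[.5872,.1284,z]).round(1),proj(t,[.5872,.1284,z]).round(1))
print("bar top ends",proj(s,J(J((.5392,.1673),-.2227,[56,-25,0])[0,:2],.69,[(-30,0,103),(30,0,103),(0,0,103)])).round(1))
o=robot.get_obs();print(o["tool_pos"],o["ee_rot"])
E
```

```text
0.086 [[306.7 207.8]] [[260.1 247.4]]
0.095 [[306.6 204.7]] [[259.7 246.9]]
0.103 [[306.5 201.8]] [[259.3 246.4]]
0.11 [[306.4 199.3]] [[258.9 246. ]]
0.12 [[306.3 195.6]] [[258.4 245.3]]
bar top ends [[301.2 211.4]
 [311.4 190.9]
 [306.4 200.9]]
[0.58713711 0.12836966 0.09725991] [-3.14149836e+00 -6.17970601e-05  6.89680652e-01]
```

Fingertips in the side crop end at (210,303), i.e. image row ≈197, which puts them near z ≈ 0.115. That is above the bar top, so they closed on air. Open, go down about 22 mm with the force watched, and close again.

>>> {"fn": "servo_tool", "kwargs": {
  "commands": [0,0,0,0,0,0,0.05,0,0,0,0,0,0,0.05,0,0,0,0,0,0,0.05,0,0,0,0,0,0,0.05,0,0,0.005,0,0,0,0.05,0,0,0.01,0,0,0,0.05,0,0,0.014,0,0,0,0.05,0,0,0.014,0,0,0,0.05]
}}

```text
time: 23.35
tool_pos: [0.5867, 0.1283, 0.0825]
ee_rot: [-3.141, 0.001, 0.69]
wrist_force: [-0.1, 0.2, -0.4]
width: 0.0495
finger_force: 0.0
```

>>> {"fn": "servo_tool", "kwargs": {
  "commands": [0,0,0.003,0,0,0,0.05,0,0,0.006,0,0,0,0.05,0,0,0.008,0,0,0,0.05,0,0,0.008,0,0,0,0.05]
}}

```text
time: 23.85
tool_pos: [0.587, 0.1283, 0.075]
ee_rot: [-3.141, 0.0, 0.69]
wrist_force: [-0.1, -0.1, -0.1]
width: 0.0499
finger_force: 0.0
```

>>> {"fn": "servo_tool", "kwargs": {
  "commands": [0,0,0,0,0,0,0.03,0,0,0,0,0,0,0.0,0,0,0,0,0,0,0.0,0,0,0,0,0,0,0.0,0,0,0,0,0,0,0.0,0,0,0,0,0,0,0.0]
}}

```text
time: 24.6
tool_pos: [0.5872, 0.1283, 0.0753]
ee_rot: [3.142, -0.0, 0.69]
wrist_force: [-0.1, 0.5, -0.5]
width: 0.0114
finger_force: 30.0
```

>>> {"fn": "servo_tool", "kwargs": {
  "commands": [0,0,0,0,0,-6,0,0,0,0,0,0,-12,0,0,0,0,0,0,-18,0,0,0,0,0,0,-24,0,0,0,0,0,0,-30,0,0,0,0,0,0,-30,0]
}}

```text
time: 25.35
tool_pos: [0.5874, 0.1282, 0.0753]
ee_rot: [3.141, -0.0, 1.212]
wrist_force: [0.8, -0.6, -0.3]
width: 0.0112
finger_force: 30.0
```

>>> {"fn": "servo_tool", "kwargs": {
  "commands": [0,0,0,0,0,-6,0,0,0,0,0,0,-12,0,0,0,0,0,0,-18,0,0,0,0,0,0,-24,0,0,0,0,0,0,-30,0,0,0,0,0,0,-30,0]
}}

```text
time: 26.1
tool_pos: [0.5877, 0.1282, 0.0754]
ee_rot: [3.14, 0.0, 1.734]
wrist_force: [2.3, -0.9, -0.2]
width: 0.011
finger_force: 30.0
```

Following well. Continue toward yaw 2.919 (67.9° more).

>>> {"fn": "servo_tool", "kwargs": {
  "commands": [0,0,0,0,0,-7,0,0,0,0,0,0,-14,0,0,0,0,0,0,-21,0,0,0,0,0,0,-28,0,0,0,0,0,0,-35,0,0,0,0,0,0,-42,0,0,0,0,0,0,-49,0,0,0,0,0,0,-56,0,0,0,0,0,0,-60,0,0,0,0,0,0,-60,0]
}}

```text
time: 27.35
tool_pos: [0.5881, 0.1285, 0.0753]
ee_rot: [3.14, 0.002, 2.781]
wrist_force: [4.0, 1.2, -1.9]
width: 0.0115
finger_force: 30.0
```

>>> {"fn": "servo_tool", "kwargs": {
  "commands": [0,0,0,0,0,-4,0,0,0,0,0,0,-7.7,0,0,0,0,0,0,-7.7,0]
}}

```text
time: 27.72
tool_pos: [0.5881, 0.1286, 0.0754]
ee_rot: [3.14, 0.002, 2.916]
wrist_force: [5.2, 0.7, -2.3]
width: 0.0113
finger_force: 30.0
```

```bash
python3 - <<'E'
from m import *
s=snapshot("side");t=snapshot("top");a=((.5392,.1673),-.2227,(.5025,.15),-.2227)
cv2.imwrite("pics/lk.png",np.hstack([cv2.resize(s["img"][175:285,225:335],None,fx=3.6,fy=3.6,interpolation=2),overlay(t,*a,(210,210,310,320),3.6,.692+2.45)]))
o=robot.get_obs();print(o["ee_rot"],o["wrist_force"],o["wrist_torque"])
E
```

```text
[3.14046603e+00 2.06279174e-03 2.91559065e+00] [ 5.33861379  0.38856138 -2.3946071 ] [ 0.22029464 -1.0204544  -0.05203202]
```

>>> {"fn": "servo_tool", "kwargs": {
  "commands": [0,0,0,0,0,0,0.04,0,0,0,0,0,0,0.05,0,0,0,0,0,0,0.05,0,0,0,0,0,0,0.05,0,0,-0.01,0,0,0,0.05,0,0,-0.04,0,0,0,0.05,0,0,-0.09,0,0,0,0.05,0,0,-0.09,0,0,0,0.05]
}}

```text
time: 28.82
tool_pos: [0.5902, 0.1288, 0.1721]
ee_rot: [3.138, 0.011, 2.918]
wrist_force: [0.2, -0.5, -0.5]
width: 0.0496
finger_force: 0.0
```

>>> {"fn": "servo_tool", "kwargs": {
  "commands": [0.08,-0.06,0,0,0,0,0.05,0.15,-0.15,0,0,0,0,0.05,0.2,-0.24,0,0,0,0,0.05,0.2,-0.24,0,0,0,0,0.05,0.2,-0.24,0,0,0,0,0.05,0.2,-0.24,0,0,0,0,0.05]
}}

```text
time: 29.58
tool_pos: [0.3368, -0.0632, 0.165]
ee_rot: [-3.141, 0.001, 2.912]
wrist_force: [1.1, 0.4, 0.2]
width: 0.05
finger_force: 0.0
```

```bash
python3 - <<'E'
from m import *
t=snapshot("top");hsv=cv2.cvtColor(t["img"],cv2.COLOR_BGR2HSV)
C=proj(t,[.588,.1300,.103])[0];print(C)
I=np.indices(hsv.shape[:2])
d=(hsv[...,2]<45)&(np.hypot(I[1]-C[0],I[0]-C[1])<17)
v,u=np.nonzero(d);B=np.array([atz(t,a,.103)[:2] for a in zip(u,v)])
w,V=np.linalg.eigh(np.cov(B.T));a=np.arctan2(*V[::-1,1]);a=a%np.pi
print("bar",len(B),B.mean(0),rectfit(B),"angle",a,"joint",a+.2227-.692)
c=spotter.trace("collar",t);print([(x["conf"],x["box"]) for x in c[:2]])
# brute-force: darkness contrast along clamp finger/pointer directions
g=cv2.cvtColor(t["img"],cv2.COLOR_BGR2GRAY).astype(np.float32)
o,y=(.5392,.1673),-.2227;Cw=J(o,y,[56,-25,0])[0,:2]
js=np.arange(2.2,2.7,.02);sc=[]
for j in js:
    P=J(Cw,y+.692+j,[(x,yy,103) for x in np.arange(-28,29,2) for yy in(-4,-2,0,2,4)])
    q=proj(t,P).astype(np.float32);sc.append(cv2.remap(g,q[None,:,0],q[None,:,1],1).mean())
k=int(np.argmin(sc));print("bar match joint",js[k],np.round(sc,0).tolist())
m=np.zeros(g.shape,bool);m[262:300,228:275]=((hsv[...,1]<70)&(hsv[...,2]>80))[262:300,228:275]
x=robot.get_obs();print(x["time"],x["tool_pos"],x["wrist_force"])
for n in("round_mould","tin","candle_cup","mould"):
    r=spotter.trace(n,t);print(n,[(round(e["conf"],2),[int(z) for z in e["box"]]) for e in r[:4]])
E
```

```text
[258.35937834 245.95448965]
bar 183 [0.58706842 0.12936395] ((587.44677734375, 129.43348693847656), (10.346460342407227, 57.2084846496582), 75.54022979736328) angle 2.898932934104688 joint 2.4296329341046885
[(0.77, [243.3, 226.9, 30.9, 63.7])]
bar match joint 2.4000000000000004 [44.0, 43.0, 41.0, 40.0, 38.0, 37.0, 36.0, 36.0, 35.0, 35.0, 35.0, 35.0, 35.0, 35.0, 36.0, 36.0, 37.0, 38.0, 39.0, 40.0, 42.0, 43.0, 45.0, 46.0, 48.0]
29.675 [ 0.33891227 -0.06158297  0.1651975 ] [ 0.57752644  1.87572226 -0.25190179]
round_mould [(0.73, [396, 254, 28, 26])]
tin [(0.7, [365, 156, 34, 38])]
candle_cup [(0.69, [98, 271, 44, 38])]
mould [(0.97, [467, 304, 40, 36]), (0.92, [449, 188, 42, 41]), (0.86, [481, 236, 44, 41]), (0.75, [233, 275, 35, 40])]
```

```bash
python3 - <<'E'
from m import *
for n in("top","side"):
    s=snapshot(n);P=J((.5392,.1673),-.2227,[(x,y,z) for x in(-64,0) for y in(-50,0) for z in(10,70)])
    q=proj(s,P);print(n,"expect",q.min(0).round(1),q.max(0).round(1))
    for r in spotter.trace("mould",s):
        b=r["box"]
        if np.hypot(b[0]+b[2]/2-q.mean(0)[0],b[1]+b[3]/2-q.mean(0)[1])<25: print(r["conf"],b[0],b[1],b[0]+b[2],b[1]+b[3])
    # top-face outline: gradient score vs shift
    g=cv2.cvtColor(s["img"],cv2.COLOR_BGR2GRAY).astype(np.float32);G=cv2.magnitude(cv2.Sobel(g,5,1,0),cv2.Sobel(g,5,0,1))
    best=[]
    for dx in range(-8,9):
        for dy in range(-8,9):
            L=[(-64+dx,-50*k+dy,70) for k in np.linspace(0,1,20)]+[(-64+60*k*.6+dx,-50+dy,70) for k in np.linspace(0,1,20)]
            p=proj(s,J((.5392,.1673),-.2227,L)).astype(np.float32)
            best.append((cv2.remap(G,p[None,:,0],p[None,:,1],1).mean(),dx,dy))
    print(sorted(best)[-4:])
E
```

```text
top expect [232.1 275. ] [268.9 315.3]
0.8 236.0 277.3 269.5 316.0
[(np.float32(131.8283), 2, -5), (np.float32(132.31404), 4, 0), (np.float32(133.24971), 3, -5), (np.float32(133.8288), 3, 0)]
side expect [246.1 210.8] [285.5 255.6]
0.84 247.5 212.6 282.4 254.1
[(np.float32(249.83562), 2, -1), (np.float32(251.9268), 2, -2), (np.float32(257.14288), 1, -1), (np.float32(259.56494), 1, -2)]
```

```bash
python3 -c "
from h import *
print(close_job())"
```

```text
the job is handed in; nothing more can be done
None
```

The job is handed in. By my measurements the mould stands home in the fence corner, with the collar at about 2.43 rad against the 2.45 mark, the arm clear, and the round mould, tin and cup where they were; no verdict came back.

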